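# Fit the keyed spindle into the turntable hub

## Task

Take the spindle with the blue grip and red stripe out of its wooden block, set its shaft in the hub of the pottery turntable, press lightly and turn it until the key slips into the slot, then push it fully home against the ejector spring. Finish still gripping it and holding it pressed fully down, so that I can tighten the set screw; leave the spindle with the grey grip and everything else on the table where it is.

Things in the scene. Friction and masses are not known exactly. Their poses are not given: they have to be found in the camera images.
- spindle_grip (a point): Centre of the keyed spindle's blue square grip (32 x 32 mm, 46 mm tall): 23 mm under its top, 29 mm over the flange's underside, 71 mm over the shaft's tip. z up the shaft, x towards the key, flats square to x and y. A red stripe on the grip's top and +x side and on the flange shows where the key is. Loose, about 0.25 kg, upright in a wooden block.
- spindle_shoulder (a point): Centre of the underside of the keyed spindle's steel flange (50 mm diameter, 6 mm thick), same axes as the grip. Lies on the hub's top face when fully home. Below it the shaft: 20 mm diameter, 42 mm long, lowest 4 mm tapered.
- spindle_key (a point): Middle of the brass key on the shaft's +x side: 6 mm wide, stands 5 mm out of the shaft (15 mm from the axis), from 16 to 40 mm above the shaft's tip. Hidden in the block at the start.
- wheel: White pottery turntable, 240 mm diameter, top 50 mm above the table; locked, does not turn or move. Origin under its centre, x along the red arrow painted on it. Its hub is a 60 mm wide round metal sleeve standing 52 mm out of its middle.
- hub_mouth (a point): Centre of the hub's bore at its top face, 102 mm above the table; x along the arrow, z up. Bore 22 mm diameter. One slot for the key, 9 mm wide, open at the top, runs down the whole bore to 17 mm from the axis. It faces anywhere within 35 degrees either side of the arrow: seen from above, or found by turning. While the key rests on the hub's face the flange is 26 mm above it.
- ejector (a joint): Spring-loaded ejector disc at the bottom of the hub's bore: 0 m = up (30 mm below the hub's face), 0.012 m = fully down, reached when the spindle is home. The spring pushes up with 4 N at 0 and about 9 N at 0.012, so an unheld spindle is lifted out of its seat.
- plain_spindle_grip (a point): Another spindle of the same size with a grey grip, no stripe and no key, standing in a like block (which block holds which varies). Not to be moved. This point: centre of its grip.
- block_a: Wooden block, fixed, 70 x 70 mm and 52 mm tall, with a square pocket 34 mm wide and 46 mm deep, holding the keyed spindle by its flange. Origin at the centre of its underside.
- mug: White mug, 84 mm wide, 90 mm tall, bystander. Origin under its centre.
- clay_cup: Grey clay cup, 76 mm wide, 85 mm tall, bystander. Origin under its centre.
- clay_bowl: Grey clay bowl, 120 mm wide, 55 mm tall, bystander. Origin under its centre.
- glaze_jar: Glaze jar with black cap, 64 mm wide, 80 mm tall, bystander. Origin under its centre.
- clay_knife: Clay spatula with a wooden handle, 170 mm long, lying flat, bystander. Origin under its middle.
- tile: Round terracotta tile, 110 mm wide, 12 mm thick, bystander. Origin under its centre.
Not all that is in view belongs to the job. Leave any orange look-alike of the part that bears spindle_grip alone.

How it is judged:
By the outcome, as a careful person would: the job done as asked, in the order asked, and still so for the second after the job is handed in, while the arm keeps its last pose, push and grip.
It also fails if it takes over 48 s, if anything falls off the work surface, if the arm or the gripper's body presses on something with over 40 N, if the wrist force passes 120 N, or if a joint passes its speed limit or range.

## Robot

A 7-joint arm with a two-finger parallel gripper is mounted at the origin on the work surface. World frame = base frame: x ahead of the robot, y to its left, z up, the work surface at z = 0. Lengths are in m, angles in rad, forces in N, time in s.
With the tool pointing down it reaches from about 0.35 to 0.9 m from the base axis. Payload 7.2 kg.
Tool frame: the origin (TCP) lies midway between the tips of the shut fingers; the grasp point (between the pads) lies 19 mm behind it; z points along the fingers, y is the line along which they close (so a half turn about z gives the same grasp; the last joint's range is limited). The gripper opens to 88 mm and grips with 3 to 60 N. Pads are 20 mm wide; open, the fingers measure 115 mm over their backs; the gripper's body (75 mm by 178 mm) begins 61 mm behind the grasp point.
Start: joints at [1.251, 0.411, -0.013, 1.596, 0.006, 1.134, -0.082], TCP at [0.156, -0.605, 0.223] pointing down, gripper open.
Joint ranges: [-2.95, 2.95], [-0.29, 1.99], [-1.47, 1.44], [0.14, 2.54], [-1.03, 4.17], [0.13, 1.85], [-2.86, 2.86]. Speed limits (rad/s): [2.39, 2.39, 3.01, 3.01, 3.14, 3.14, 3.14].

## Interface

Orientations are given as [roll, pitch, yaw] about the fixed x, y, z axes, in that order (R = Rz(yaw) Ry(pitch) Rx(roll)).
In Python, from bench import readout, snapshot, workorder gives the robot as it stands.
- The arm moves only by the shell command python3 -m jog 'ROWS'. ROWS is JSON, a list of rows, each a list of 3 entries, a list of its own where there are three numbers: the shift along the tool's x, y, z in cm, then the turn, a rotation vector about the tool's x, y, z in rad, then the finger opening in cm, from 0 to 8.78. In form: [[[tx, ty, tz], [ax, ay, az], fingers], ...]. A call has 1 to 10 rows; each row shifts and turns the commanded pose from where the row before left it, along the tool's axes as they then stand; what a row does not reach is not made up. A row lasts 1/10 s, in which the tool goes at most 50 mm and 8.59 degrees, less where a joint would pass 70% of its speed; a pose out of reach is approached as far as the arm can. A call with a gripper value outside its range is refused whole. The fingers move at their own pace and stop on an object; the grip force is fixed at half the most. Time passes only in rows, so rows that do not move let the fingers close. It gives the time, the measured TCP pose, the force, the opening and the grip force at its end, in the units of the state.
- readout.sense(): the state, without advancing time (a new reading comes with each control period).
- snapshot(name): name is "side" or "top" or "wrist"; returns a dict with "frame" (384x512x3 uint8, blue, green, red), "z_map" (384x512 float32, m along the optical axis (not along the pixel's ray), 0 where there is no reading), "fx", "fy", "cx", "cy" (pixels), "eye" and "orientation" of the camera in the world. Camera axes: x right, y down, z forward; pixel columns grow to the right and rows downward; lengths in m; the calibration is good to about 2 mm. A picture is of the moment at which its call begins.
- workorder.sign_off(): hands the job in; it is judged then, once.
The state is a dict: "t": time; "joints": joint angles; "joint_vel": joint speeds; "joint_torque": joint torques, N m; "position": TCP position; "ee_rot": TCP orientation; "force": force on the tool from outside, world axes, zero at the start; "torque": the same for the moment, N m; "gripper_width": finger opening in m; "grasp_force": force on a finger pad.
Only numpy, scipy, OpenCV 4.12 (cv2) and the standard library are available. Lean on these libraries where they do the work, as an engineer would, in place of code of your own. Each camera call takes 0.05 s, during which the arm holds its last target. There are 200 camera calls.

## Working session

There is one attempt and no reset: what is moved stays moved. The work goes in short steps, Python scripts to look and compute and a shell command to move; the robot and the scene stay as the last step left them, time stands still between calls to the robot, and variables do not carry over. Pictures are saved under pics/ and viewed, at most 10 in all, crops included, and the job is handed in when it is done.

```bash
mkdir -p pics
cat > h.py <<'E'
import numpy as np, cv2
from bench import readout, snapshot
from scipy.spatial.transform import Rotation as R
def snap(n):
    s=snapshot(n); return s
def rot(o):
    o=np.array(o,float)
    return o if o.shape==(3,3) else (R.from_euler('xyz',o).as_matrix() if o.size==3 else R.from_quat(o).as_matrix())
def ray(s,u,v,z):
    d=rot(s['orientation'])@np.array([(u-s['cx'])/s['fx'],(v-s['cy'])/s['fy'],1.0]); e=np.array(s['eye'])
    return e+d*(z-e[2])/d[2]
E
python3 - <<'E'
from h import *
s=readout.sense(); print({k:np.round(v,3).tolist() for k,v in s.items()})
ims=[]
import pickle
for n in ['top','side']:
    c=snap(n); print(n,c['eye'],c['orientation'],c['fx'],c['cx'],c['cy']); pickle.dump(c,open(n+'.pkl','wb')); cv2.imwrite(f'pics/{n}0.png',c['frame'])
E
```

```text
{'t': 0.0, 'joints': [1.251, 0.412, -0.013, 1.597, 0.006, 1.134, -0.082], 'joint_vel': [0.001, -0.002, -0.001, 0.001, -0.0, -0.0, 0.002], 'joint_torque': [-0.0, -58.795, 0.642, -29.107, -0.054, 0.018, 0.0], 'position': [0.156, -0.605, 0.222], 'ee_rot': [-3.14, 0.0, 0.252], 'force': [0.57, 0.601, -0.068], 'torque': [-0.016, 0.009, -0.001], 'grasp_force': 0.0, 'gripper_width': 0.088}
top [ 0.47084008 -0.02631356  1.24563615] [-3.0259938  -0.0058342  -1.55006245] 351.1044032227346 255.993537043936 192.04091434545802
side [0.34120165 0.80602737 1.04125989] [-2.4161631   0.01054628 -2.8663226 ] 460.65703822998745 253.0334742197853 187.59543049808943
```

View pics/top0.png

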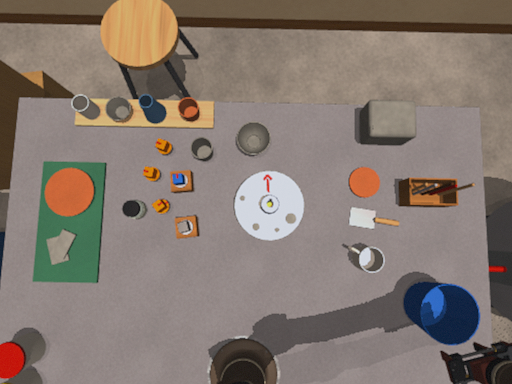

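View pics/side0.png

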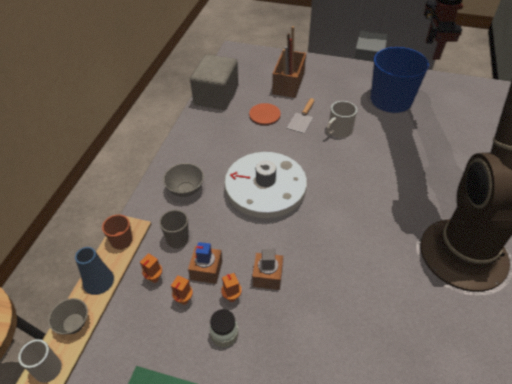

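The top view shows the keyed (blue) spindle at px (180,180), the grey one at (185,227) and the hub at (269,204), with the arrow pointing up in the image. The side view agrees, with the blue grip at (203,253) and the hub at (265,172).

Run:
```python
from h import *
import pickle
c=pickle.load(open('top.pkl','rb')); f=c['frame'].astype(int); b,g,r=f[...,0],f[...,1],f[...,2]
m=(b>r+50)&(b>g+40); m[:, :165]=0; m[:,195:]=0; m[:165]=0;m[200:]=0
v,u=np.nonzero(m); print('blue',u.mean(),v.mean(),len(u),ray(c,u.mean(),v.mean(),.1))
m=(f.min(2)>185).astype(np.uint8); m[:,:225]=0;m[:,310:]=0;m[:165]=0;m[245:]=0
k,_=cv2.findContours(m,0,2);k=max(k,key=cv2.contourArea);e=cv2.fitEllipse(cv2.convexHull(k));print('wheel',e,ray(c,*e[0],.05))
a=(r>g+80)&(r>b+80);a[:, :255]=0;a[:,285:]=0;a[:168]=0;a[198:]=0
v,u=np.nonzero(a);print('arrow',ray(c,u.mean(),v.mean(),.05))
print('hubpix->z.102',ray(c,269,204,.102), 'plain',ray(c,184,226,.1))
cr=cv2.resize(c['frame'][150:250,150:310],None,fx=5,fy=5,interpolation=cv2.INTER_CUBIC);cv2.imwrite('pics/crop1.png',cr)
```

```text
blue 177.50602409638554 178.6144578313253 83 [0.64297327 0.22926537 0.1       ]
wheel ((268.93402099609375, 205.17031860351562), (68.52565002441406, 68.74998474121094), 136.51060485839844) [ 0.56561824 -0.07551711  0.05      ]
arrow [ 0.64749377 -0.06855076  0.05      ]
hubpix->z.102 [ 0.56533275 -0.07352957  0.102     ] plain [0.48807895 0.2010017  0.1       ]
```

View pics/crop1.png

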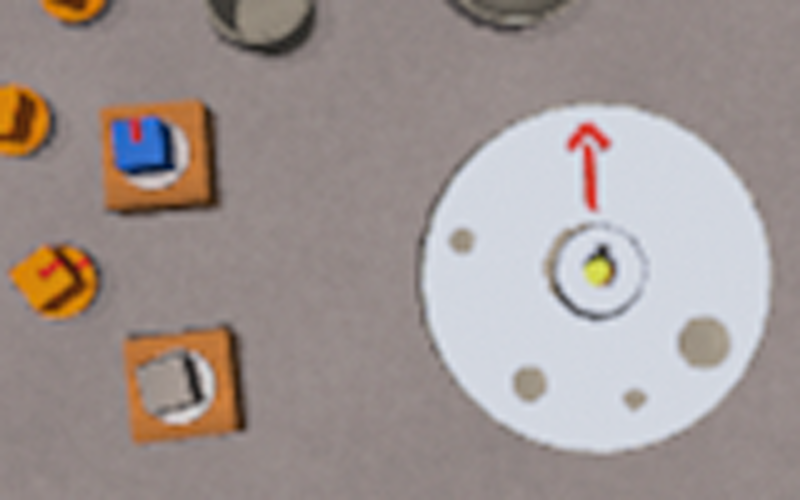

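The crop shows the blue grip's stripe facing roughly +x (up in the image). The hub slot is the dark notch at (603,250), slightly right of the arrow from the bore centre (598,268). I'm moving over the hub first for a close look.

```bash
python3 -m jog '[[[3.6,-2.9,-0.8],[0,0,0],8.78],[[3.6,-2.9,-0.8],[0,0,0],8.78],[[3.6,-2.9,-0.8],[0,0,0],8.78],[[3.6,-2.9,-0.8],[0,0,0],8.78],[[3.6,-2.9,-0.8],[0,0,0],8.78],[[3.6,-2.9,-0.8],[0,0,0],8.78],[[3.6,-2.9,-0.8],[0,0,0],8.78],[[3.6,-2.9,-0.8],[0,0,0],8.78],[[3.6,-2.9,-0.8],[0,0,0],8.78],[[3.6,-2.9,-0.8],[0,0,0],8.78]]'
python3 -m jog '[[[3.6,-2.9,0],[0,0,0],8.78],[[3.6,-2.9,0],[0,0,0],8.78],[[0,0,0],[0,0,-0.147],8.78],[[0,0,0],[0,0,-0.147],8.78],[[0,0,0],[0,0,-0.147],8.78],[[0,0,0],[0,0,-0.147],8.78],[[0,0,0],[0,0,-0.147],8.78],[[0,0,0],[0,0,-0.147],8.78],[[0,0,0],[0,0,-0.147],8.78],[[0,0,0],[0,0,-0.147],8.78]]'
python3 - <<'E'
from h import *
s=readout.sense(); print(s['t'],s['position'],s['ee_rot'],s['joints'])
c=snap('wrist'); print(c['eye'],c['orientation'],c['fx']); cv2.imwrite('pics/w1.png',c['frame'])
import pickle; pickle.dump(c,open('w1.pkl','wb'))
E
```

```text
t: 1.1
position: [0.4327, -0.233, 0.3029]
ee_rot: [3.142, 0.0, 0.252]
force: [1.1, -0.2, -0.4]
gripper_width: 0.0878
grasp_force: 0.0
t: 2.1
position: [0.4871, -0.1606, 0.3023]
ee_rot: [-3.141, -0.0, 1.434]
force: [0.4, 0.3, 0.2]
gripper_width: 0.0879
grasp_force: 0.0
2.1 [ 0.48710452 -0.16061496  0.30228213] [-3.14083944e+00 -1.30844322e-04  1.43379391e+00] [ 0.65792273  0.19734563 -0.50603917  1.72323162  0.1002784   1.24750287
 -0.00887831]
[ 0.49763961 -0.08348589  0.46518582] [ 2.85842639e+00  6.36720303e-04 -1.36294827e-01] 305.45868918395496
```

View pics/w1.png

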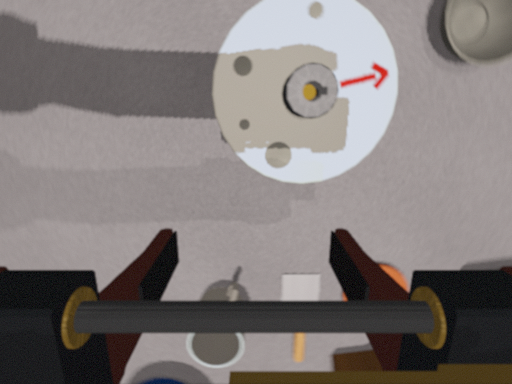

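The wrist view shows the hub face at (312,91) with its bore. The slot notch is on the right near (325,90), and the arrow points right to (388,72).

Run:
```python
from h import *
import pickle
c=pickle.load(open('w1.pkl','rb'))
f=c['frame'][50:130,270:350]; cv2.imwrite('pics/crop2.png',cv2.resize(f,None,fx=7,fy=7,interpolation=cv2.INTER_NEAREST))
z=c['z_map'][50:130,270:350]
# hub face by height via depth
v,u=np.mgrid[50:130,270:350]; Rm=rot(c['orientation']); d=np.stack([(u-c['cx'])/c['fx'],(v-c['cy'])/c['fy'],np.ones_like(u)],-1)*z[...,None]
P=d@Rm.T+np.array(c['eye']); print(np.percentile(P[...,2],[1,20,50,80,99]))
m=(abs(P[...,2]-.102)<.006)&(z>0); q=P[m][:,:2].astype(np.float32); print(m.sum(),cv2.minEnclosingCircle(q))
h=cv2.convexHull(q);print(cv2.fitEllipse(h))
m2=(P[...,2]<.095)&(np.hypot(*(np.moveaxis(P[...,:2],-1,0)-np.array(cv2.minEnclosingCircle(q)[0])[:,None,None]))<.024)
# bore region: pixels inside the ring not on face, projected to face plane
cc=np.array(cv2.minEnclosingCircle(q)[0])
vv,uu=np.nonzero(~m); pts=np.array([ray(c,a+270,b+50,.102)[:2] for a,b in zip(uu,vv)]); r=np.hypot(*(pts-cc).T)
p=pts[r<.024]; print('bore',len(p),p.mean(0),cv2.minEnclosingCircle(p.astype(np.float32)))
```

```text
[0.04917119 0.05060191 0.05175281 0.10252668 0.10460785]
1956 ((0.5660733580589294, -0.07472414523363113), 0.029911799356341362)
((0.5660006999969482, -0.07462109625339508), (0.05879593640565872, 0.05937831848859787), 97.94708251953125)
bore 348 [ 0.5672031  -0.07469946] ((0.5637260675430298, -0.07077998667955399), 0.01978450082242489)
```

View pics/crop2.png

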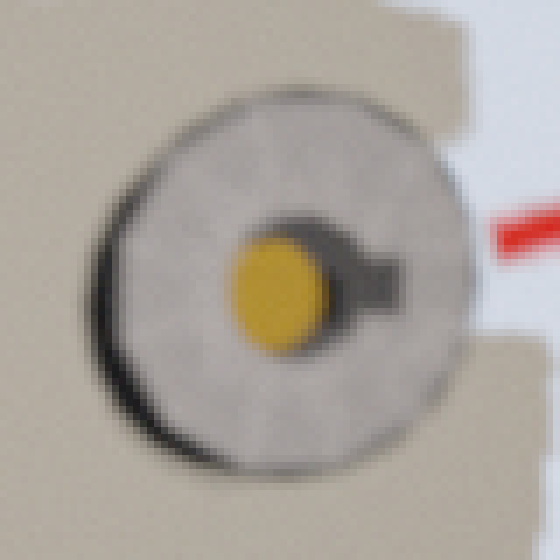

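The crop shows the bore centred near (296,284) and the slot's far end at (403,286). I'll turn that into a heading.

Run:
```python
from h import *
import pickle
c=pickle.load(open('w1.pkl','rb'))
g=lambda x,y: ray(c,270+x/7-.5,50+y/7-.5,.102)[:2]
C=np.array([.566,-.0746]); print(g(296,284), 'face',g(293,283))
for e in [(403,258),(403,286),(403,313)]:
    w=g(*e)-C; print(w,np.hypot(*w),np.degrees(np.arctan2(w[1],w[0])))
s=readout.sense(); R0=rot(s['ee_rot']); 
t=np.array([.643-.06,.229-.0,.302]); print(R0.T@(np.array([.643,.229-.05,.302])-s['position'])*100)
```

```text
[ 0.56510268 -0.07283232] face [ 0.56463835 -0.07261556]
[0.01638544 0.00336427] 0.01672725652742077 11.602755370115515
[ 0.01609287 -0.00086928] 0.01611633082443207 -3.091928417676772
[ 0.01580882 -0.00497946] 0.01657449506693784 -17.48338436203251
[3.56701424e+01 1.11322149e+01 1.91996883e-02]
```

```bash
python3 -m jog '[[[4.1,1.4,0],[0,0,0],8.78],[[4.1,1.4,0],[0,0,0],8.78],[[4.1,1.4,0],[0,0,0],8.78],[[4.1,1.4,0],[0,0,0],8.78],[[4.1,1.4,0],[0,0,0],8.78],[[4.1,1.4,0],[0,0,0],8.78],[[4.1,1.4,0],[0,0,0],8.78],[[4.1,1.4,0],[0,0,0],8.78],[[0,0,2],[0,0,-0.137],8.78],[[0,0,2],[0,0,0],8.78]]'
python3 - <<'E'
from h import *
import pickle
c=snap('wrist');pickle.dump(c,open('w2.pkl','wb')); f=c['frame'].astype(int); b,g,r=f[...,0],f[...,1],f[...,2]
print(readout.sense()['position'],readout.sense()['ee_rot'])
m=((b>r+50)&(b>g+30)).astype(np.uint8); k,_=cv2.findContours(m,0,2); k=max(k,key=cv2.contourArea); x,y,w,h=cv2.boundingRect(k);print(x,y,w,h)
x0,y0=max(x-40,0),max(y-30,0); cr=c['frame'][y0:y+h+50,x0:x+w+50]; print(x0,y0,cr.shape)
cv2.imwrite('pics/w2.png',cv2.resize(cr,None,fx=4,fy=4,interpolation=cv2.INTER_NEAREST))
Z=c['z_map'];v,u=np.mgrid[y0:y0+cr.shape[0],x0:x0+cr.shape[1]]
d=np.stack([(u-c['cx'])/c['fx'],(v-c['cy'])/c['fy'],np.ones_like(u)],-1)*Z[v,u][...,None]
P=d@rot(c['orientation']).T+np.array(c['eye'])
mk=m[v,u].astype(bool)|((r>g+70)&(r>b+50))[v,u]
t=mk&(abs(P[...,2]-.104)<.006); q=P[t][:,:2].astype(np.float32)
print(len(q),q.mean(0),np.median(P[t][:,2]),cv2.minAreaRect(q))
rd=((r>g+80)&(r>b+80))[v,u]&(abs(P[...,2]-.104)<.006); print('red',rd.sum(),P[rd].mean(0))
E
```

```text
t: 3.15
position: [0.6449, 0.1506, 0.2615]
ee_rot: [-3.141, -0.001, 1.569]
force: [0.7, -1.3, 0.9]
gripper_width: 0.0881
grasp_force: 0.0
[0.64351935 0.14858236 0.25751982] [-3.13612646e+00  1.18111822e-03  1.56470571e+00]
236 89 34 35
196 59 (115, 124, 3)
916 [0.64382017 0.23131737] 0.10491714226050647 ((0.6447085738182068, 0.23129747807979584), (0.031785998493433, 0.031000087037682533), 8.274704933166504)
red 64 [0.65287335 0.23210978 0.10583903]
```

View pics/w2.png

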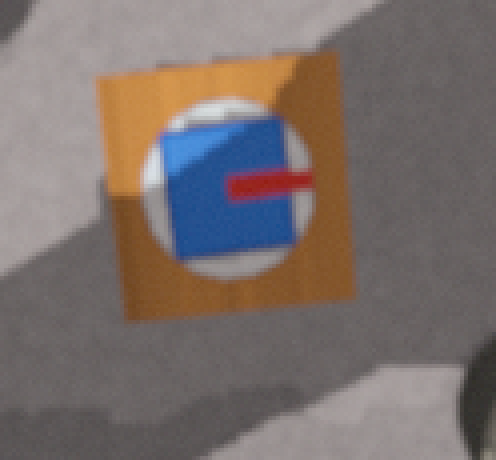

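The close view shows the blue grip in its block with the stripe pointing right (+x) and about 6.5° towards +y. The grip is at (0.644, 0.231). I'm aligning and descending.

```bash
python3 -m jog '[[[4,0,0],[0,0,0],8.78],[[4.1,0,0],[0,0,0],8.78],[[0,0,4],[0,0,-0.113],8.78],[[0,0,4],[0,0,0],8.78],[[0,0,4],[0,0,0],8.78],[[0,0,3],[0,0,0],8.78],[[0,0,0],[0,0,0],8.78],[[0,0,0],[0,0,0],8.78]]'
python3 -c "
from bench import readout as r; s=r.sense(); print(s['position'],s['ee_rot'],s['force'])"
```

```text
t: 4.0
position: [0.6457, 0.229, 0.1133]
ee_rot: [-3.141, -0.0, 1.676]
force: [0.4, -0.2, 0.9]
gripper_width: 0.0878
grasp_force: 0.0
[0.6456813  0.22895244 0.11327855] [-3.14118620e+00 -1.29766390e-06  1.67582644e+00] [ 0.37111175 -0.23052273  0.92822371]
```

```bash
python3 -m jog '[[[0.24,-0.12,2.4],[0,0,0],8.78],[[0,0,2.3],[0,0,0],8.78],[[0,0,0],[0,0,0],8.78],[[0,0,0],[0,0,0],2],[[0,0,0],[0,0,0],2],[[0,0,0],[0,0,0],2],[[0,0,0],[0,0,0],2],[[0,0,0],[0,0,0],2],[[0,0,0],[0,0,0],2],[[0,0,0],[0,0,0],2]]'
python3 -c "
from bench import readout as r; s=r.sense(); print(s['position'],s['ee_rot'],s['force'])"
```

```text
t: 5.0
position: [0.644, 0.2313, 0.0657]
ee_rot: [3.142, 0.0, 1.678]
force: [-0.2, 0.1, 0.5]
gripper_width: 0.0354
grasp_force: 0.0
[0.64402695 0.23129354 0.06565688] [3.14158805e+00 2.06578143e-05 1.67774544e+00] [-0.15951841  0.14447201  0.50636539]
```

```bash
python3 -m jog '[[[0,0,0],[0,0,0],2],[[0,0,0],[0,0,0],2],[[0,0,0],[0,0,0],2],[[0,0,-2],[0,0,0],2],[[0,0,-3],[0,0,0],2],[[0,0,-4],[0,0,0],2],[[0,0,-4],[0,0,0],2],[[0,0,-2.5],[0,0,0],2],[[0,0,0],[0,0,0],2]]'
python3 - <<'E'
from h import *
s=readout.sense();p=s['position'];Rm=rot(s['ee_rot']);print(p,s['ee_rot'],s['force'],s['grasp_force'])
c=snap('wrist');cv2.imwrite('pics/w3.png',c['frame'])
print(Rm.T@(np.array([.5655,-.074,p[2]])-p)*100)
E
```

```text
t: 5.9
position: [0.6455, 0.2324, 0.2248]
ee_rot: [3.135, -0.002, 1.678]
force: [-0.1, 0.5, -2.1]
gripper_width: 0.0318
grasp_force: 29.7
[0.64548445 0.23243405 0.22478191] [ 3.13549361e+00 -1.76898197e-03  1.67773364e+00] [-0.11233308  0.507607   -2.06963561] 29.73175585269928
[-29.61460941 -11.22290855  -0.12083864]
```

View pics/w3.png

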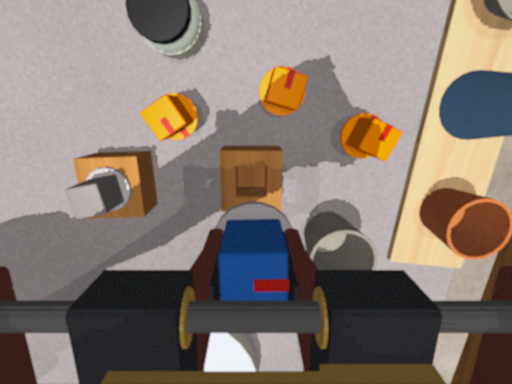

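The wrist view shows the blue spindle held with its stripe to the right at (270,285). The block at (252,180) is empty, and the grey spindle and orange decoys are undisturbed. Next I'll place the wrist camera over the hub for a closer second measurement.

```bash
python3 -m jog '[[[-4.64,-1.4,0],[0,0,0],2],[[-4.64,-1.4,0],[0,0,0],2],[[-4.64,-1.4,0.5],[0,0,0],2],[[-4.64,-1.4,0.5],[0,0,0],2],[[-4.64,-1.4,0.5],[0,0,0],2],[[-4.64,-1.4,0.5],[0,0,0],2],[[-4.64,-1.4,0.5],[0,0,0],2],[[-4.64,-1.4,0],[0,0,0],2],[[0,0,0],[0,0,0],2],[[0,0,0],[0,0,0],2]]'
python3 - <<'E'
from h import *
s=readout.sense();print(s['position'],s['ee_rot'])
c=snap('wrist');import pickle;pickle.dump(c,open('w4.pkl','wb'))
v,u=np.mgrid[0:230,150:400];Z=c['z_map'][v,u]
d=np.stack([(u-c['cx'])/c['fx'],(v-c['cy'])/c['fy'],np.ones_like(u)],-1)*Z[...,None]
P=d@rot(c['orientation']).T+np.array(c['eye'])
C=np.array([.5655,-.074]);m=(abs(P[...,2]-.102)<.006)&(Z>0)&(np.hypot(P[...,0]-C[0],P[...,1]-C[1])<.036)
q=P[m][:,:2].astype(np.float32);print(m.sum(),cv2.fitEllipse(cv2.convexHull(q)),cv2.minEnclosingCircle(q))
k,_=cv2.findContours(m.astype(np.uint8),0,2);k=max(k,key=cv2.contourArea);e=cv2.fitEllipse(k);eu=e[0][0]+150,e[0][1];print(eu,e, ray(c,*eu,.102))
x,y=int(eu[0]),int(eu[1]);print(x-40,y-40)
cv2.imwrite('pics/w4.png',cv2.resize(c['frame'][max(y-40,0):y+40,x-40:x+40],None,fx=7,fy=7,interpolation=cv2.INTER_NEAREST))
E
```

```text
t: 6.95
position: [0.5707, -0.1514, 0.1934]
ee_rot: [-3.138, -0.001, 1.674]
force: [0.1, 0.1, -2.5]
gripper_width: 0.0323
grasp_force: 29.7
[ 0.57070894 -0.15139566  0.19343149] [-3.13839848e+00 -1.16385457e-03  1.67422252e+00]
3732 ((0.5661731362342834, -0.07454197108745575), (0.05910810828208923, 0.05923096463084221), 17.86250877380371) ((0.5662152767181396, -0.07445938140153885), 0.02990713343024254)
(257.8863983154297, 108.46749877929688) ((107.88639831542969, 108.46749877929688), (72.87834167480469, 75.8669204711914), 2.8553688526153564) [ 0.56606128 -0.07358941  0.102     ]
217 68
```

View pics/w4.png

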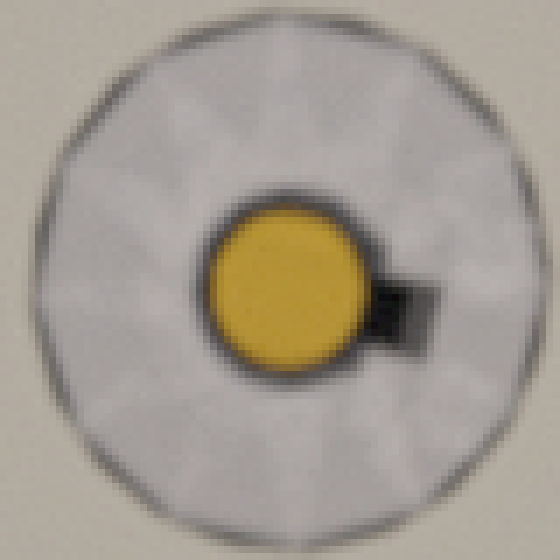

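The close crop shows the bore centre at (291,288) and the slot end at (434,322), 13.4° clockwise of the tool's y axis. That puts the slot heading near −7.5°, against about +6° for the key. I'm moving over the bore.

```bash
python3 -m jog '[[[4,0.3,0],[0,0,0],2],[[3.7,0,0],[0,0,0],2],[[0,0,1],[0,0,0],2],[[0,0,0],[0,0,0],2],[[0,0,0],[0,0,0],2],[[0,0,0],[0,0,0],2]]'
python3 - <<'E'
from h import *
s=readout.sense();p=s['position'];Rm=rot(s['ee_rot']);print(p,s['ee_rot'],s['force'],Rm.T@(np.array([.5661,-.0745,p[2]])-p)*100)
E
```

```text
t: 7.6
position: [0.5672, -0.0735, 0.1855]
ee_rot: [-3.141, 0.0, 1.677]
force: [0.9, 0.5, -2.2]
gripper_width: 0.032
grasp_force: 29.7
[ 0.56715614 -0.07346563  0.18552758] [-3.14131818e+00  1.86477509e-04  1.67702888e+00] [ 0.93237242  0.47159595 -2.17212253] [-9.16557949e-02 -1.15986290e-01  4.89271417e-05]
```

Correct and lower until the tip enters the bore (TCP below 0.158).

```bash
python3 -m jog '[[[-0.09,-0.12,1],[0,0,0],2],[[0,0,0.8],[0,0,0],2],[[0,0,0.6],[0,0,0],2],[[0,0,0.4],[0,0,0],2],[[0,0,0.2],[0,0,0],2],[[0,0,0],[0,0,0],2]]'
python3 -c "
from bench import readout as r; s=r.sense(); print(s['position'],s['ee_rot'],s['force'],s['torque'])"
```

```text
t: 8.2
position: [0.5659, -0.0738, 0.1554]
ee_rot: [-3.141, -0.0, 1.678]
force: [0.3, 0.3, -2.2]
gripper_width: 0.032
grasp_force: 29.7
[ 0.56587435 -0.07383861  0.15536918] [-3.14124042e+00 -1.74294549e-04  1.67781664e+00] [ 0.26983028  0.27052034 -2.17402447] [-0.00358052 -0.06638313 -0.04382355]
```

```bash
python3 -m jog '[[[0,0,0.4],[0,0,0],2],[[0,0,0.4],[0,0,0],2],[[0,0,0.3],[0,0,0],2],[[0,0,0],[0,0,0],2]]'
python3 -m jog '[[[0,0,0.2],[0,0,0],2],[[0,0,0.1],[0,0,0],2],[[0,0,0],[0,0,0],2]]'
python3 -c "
from bench import readout as r; s=r.sense(); print(s['position'],s['ee_rot'],s['force'],s['torque'])"
```

```text
t: 8.6
position: [0.5656, -0.0739, 0.1441]
ee_rot: [-3.141, -0.0, 1.678]
force: [-0.1, -0.4, -2.6]
gripper_width: 0.0323
grasp_force: 29.7
t: 8.9
position: [0.566, -0.0739, 0.1416]
ee_rot: [3.141, 0.0, 1.678]
force: [0.0, -0.7, -2.3]
gripper_width: 0.0318
grasp_force: 29.7
[ 0.5660193  -0.07387698  0.14162552] [3.14148644e+00 3.52634102e-05 1.67775392e+00] [ 0.02762188 -0.69716675 -2.27558442] [ 0.01752221 -0.08491798 -0.03059356]
```

```bash
python3 -m jog '[[[0,0,0.1],[0,0,0],2],[[0,0,0.1],[0,0,0],2],[[0,0,0],[0,0,0],2]]'
python3 -c "
from bench import readout as r; s=r.sense(); print(s['position'],s['ee_rot'],s['force'],s['torque'])"
```

```text
t: 9.2
position: [0.5663, -0.0739, 0.1408]
ee_rot: [3.141, 0.001, 1.678]
force: [-2.9, -0.0, 7.3]
gripper_width: 0.0319
grasp_force: 29.7
[ 0.56628048 -0.0738671   0.14076908] [3.14072539e+00 7.29720682e-04 1.67772827e+00] [-2.90534811 -0.04848792  7.33216023] [-0.08859217  0.632976    0.02907004]
```

The key rests on the hub face with about 9 N of light pressure. Now I turn towards the slot, clockwise from above, which is positive about tool z.

```bash
python3 -m jog '[[[0,0,0],[0,0,0.04],2],[[0,0,0],[0,0,0.04],2],[[0,0,0],[0,0,0.04],2],[[0,0,0],[0,0,0],2]]'
python3 -m jog '[[[0,0,0.03],[0,0,0.03],2],[[0,0,0],[0,0,0.03],2],[[0,0,0],[0,0,0],2]]'
python3 -m jog '[[[0,0,0.03],[0,0,0.03],2],[[0,0,0],[0,0,0.03],2],[[0,0,0],[0,0,0],2]]'
python3 -c "
from bench import readout as r; s=r.sense(); print(s['position'],s['ee_rot'],s['force'],s['torque'])"
```

```text
t: 9.6
position: [0.5663, -0.0734, 0.1406]
ee_rot: [3.141, 0.0, 1.557]
force: [-3.5, 1.2, 5.4]
gripper_width: 0.0324
grasp_force: 29.7
t: 9.9
position: [0.566, -0.074, 0.1393]
ee_rot: [3.141, 0.0, 1.497]
force: [0.5, 0.5, -2.3]
gripper_width: 0.0317
grasp_force: 29.7
t: 10.2
position: [0.5659, -0.0739, 0.1389]
ee_rot: [-3.141, 0.0, 1.436]
force: [0.5, -0.3, -2.1]
gripper_width: 0.0321
grasp_force: 29.7
[ 0.56588541 -0.07389774  0.13887591] [-3.14135041e+00  2.52489235e-05  1.43629240e+00] [ 0.5048378  -0.2971722  -2.09468447] [-0.03480138 -0.08291782  0.00505318]
```

The key dropped in: the load vanished and z fell, at heading −7.7° as seen. Pushing down.

```bash
python3 -m jog '[[[0,0,0.3],[0,0,0],2],[[0,0,0.4],[0,0,0],2],[[0,0,0.3],[0,0,0],2],[[0,0,0],[0,0,0],2]]'
python3 -m jog '[[[0,0,0.4],[0,0,0],2],[[0,0,0.3],[0,0,0],2],[[0,0,0.2],[0,0,0],2],[[0,0,0],[0,0,0],2]]'
python3 -c "
from bench import readout as r; s=r.sense(); print(s['position'],s['ee_rot'],s['force'],s['torque'])"
```

```text
t: 10.6
position: [0.5656, -0.0739, 0.1283]
ee_rot: [-3.141, -0.0, 1.438]
force: [-0.0, -0.4, -2.4]
gripper_width: 0.0316
grasp_force: 29.7
t: 11.0
position: [0.5661, -0.0738, 0.1202]
ee_rot: [3.141, 0.0, 1.438]
force: [-1.8, 0.6, 4.6]
gripper_width: 0.0316
grasp_force: 29.7
[ 0.5661373  -0.07382651  0.12022308] [3.14119265e+00 3.63072471e-05 1.43784015e+00] [-1.829748    0.58720639  4.55590888] [-0.00675094  0.35757683 -0.0092293 ]
```

Ejector contact at about +6.7 N. Continuing to the stop.

```bash
python3 -m jog '[[[0,0,0.2],[0,0,0],2],[[0,0,0.2],[0,0,0],2],[[0,0,0.1],[0,0,0],2],[[0,0,0],[0,0,0],2]]'
python3 -m jog '[[[0,0,0.1],[0,0,0],2],[[0,0,0.1],[0,0,0],2],[[0,0,0],[0,0,0],2]]'
python3 -c "
from bench import readout as r; s=r.sense(); print(s['position'],s['ee_rot'],s['force'],s['torque'])"
```

```text
t: 11.4
position: [0.5662, -0.0738, 0.1156]
ee_rot: [3.141, 0.0, 1.438]
force: [-2.8, -0.1, 6.3]
gripper_width: 0.0319
grasp_force: 29.7
t: 11.7
position: [0.5662, -0.0738, 0.1155]
ee_rot: [3.14, 0.001, 1.438]
force: [-8.5, 0.2, 23.1]
gripper_width: 0.0319
grasp_force: 29.8
[ 0.56618222 -0.07381245  0.11545654] [3.14048332e+00 1.10999858e-03 1.43769013e+00] [-8.46350753  0.22824985 23.0979252 ] [ 0.11293472  2.13095386 -0.02653058]
```

```bash
python3 -m jog '[[[0,0,0],[0,0,0],2],[[0,0,0],[0,0,0],2],[[0,0,0],[0,0,0],2],[[0,0,0],[0,0,0],2],[[0,0,0],[0,0,0],2]]'
python3 - <<'E'
from h import *
c=snap('side');f=c['frame'];cv2.imwrite('pics/s2.png',cv2.resize(f[110:290,150:320],None,fx=3.3,fy=3.3,interpolation=cv2.INTER_CUBIC))
E
```

```text
t: 12.2
position: [0.5662, -0.0738, 0.1154]
ee_rot: [3.14, 0.001, 1.438]
force: [-8.8, 0.1, 22.6]
gripper_width: 0.0317
grasp_force: 29.8
```

View pics/s2.png

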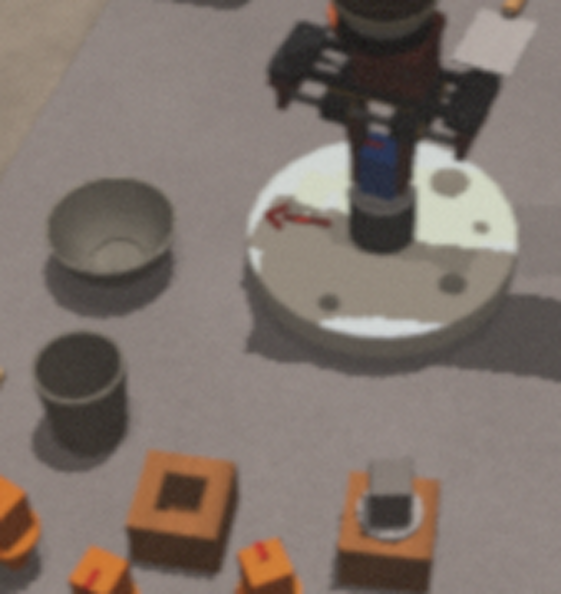

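The side view shows the flange seated on the hub face at (382,195) with the grip still held. The block at (182,495) is empty, and the grey spindle at (390,500) is untouched. Force and height are steady, so I'm handing it in.

```bash
python3 -c "
from bench import workorder; print(workorder.sign_off())"
```

```text
the job is handed in; nothing more can be done
None
```

The keyed spindle is fully home in the hub, still gripped and held down with about 23 N, and the job is handed in at about 12 s of the 48 s limit; the grey spindle and everything else stayed where they were.

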